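Load a tongued die insert into the spring-clamped holder

ROBOT

A 6-joint arm with a two-finger parallel gripper is mounted at the origin on the work surface. World frame = base frame: x ahead of the robot, y to its left, z up, the work surface at z = 0. Lengths are in m, angles in rad, forces in N, time in s.
With the tool pointing down it reaches from about 0.35 to 0.775 m from the base axis. Payload 7.3 kg.
Tool frame: the origin (TCP) lies on the centre line of the jaws, within the pads' length; the fingertips stand ahead of it and the grasp point (between the pads) lies 11 mm behind it (robot.nose_length is the z of the fingertips in the tool frame, in m); z points along the fingers, y is the line along which they close (so a half turn about z gives the same grasp; the last joint's range is limited). The gripper opens to 92 mm and grips with 3 to 60 N. Pads are 19 mm wide; open, the fingers measure 130 mm over their backs; the gripper's body (75 mm by 190 mm) begins 47 mm behind the grasp point.
Start: joints at [-1.422, 0.342, 1.524, -0, 1.275, -0.146], TCP at [0.153, -0.502, 0.235] pointing down, gripper open.
Joint ranges: [-2.53, 2.53], [-0.77, 2.02], [0.04, 2.7], [-1, 4.14], [0.28, 2.66], [-3.11, 3.11]. Speed limits (rad/s): [2.57, 2.57, 3.14, 3.14, 3.14, 3.14].

INTERFACE

Orientations are given as [roll, pitch, yaw] about the fixed x, y, z axes, in that order (R = Rz(yaw) Ry(pitch) Rx(roll)).
In Python, from cell import robot, cams gives the robot as it stands. The module is installed in compiled form; this text tells all that it offers.
- The arm moves only by the tool carry_out, never from a script. Its argument "deltas" is a list of rows, each a list of 7 numbers: the shift along the tool's x, y, z in cm, then the turn, a rotation vector about the tool's x, y, z in rad, then the opening, from 0 (shut) to 1 (fully open). A call has exactly 8 rows; each row shifts and turns the commanded pose from where the row before left it, along the tool's axes as they then stand; what a row does not reach is not made up. A row lasts 1/12 s, in which the tool goes at most 41.7 mm and 7.16 degrees, less where a joint would pass 70% of its speed; a pose out of reach is approached as far as the arm can. A call is refused whole if a number of a shift passes 4.17 or a number of a turn 0.125, either way. A call with a gripper value outside its range is refused whole. The fingers move at their own pace and stop on an object; "force" is the grip in N (left out, the last holds). Time passes only in rows, so rows that do not move let the fingers close, or fill a call up. It gives the time, the measured TCP pose, the force, the opening and the grip force at its end, in the units of the state.
- robot.observe(): the state, without advancing time (a new reading comes with each control period).
- cams.read_camera(name): name is "scene" or "side" or "wrist"; returns a dict with "image" (400x640x3 uint8, blue, green, red), "depth" (400x640 float32, m along the optical axis (not along the pixel's ray), 0 where there is no reading), "fx", "fy", "cx", "cy" (pixels), "world_to_cam" (4x4, takes a point from world to camera coordinates). Camera axes: x right, y up, looking along -z (the intrinsics and any distortion apply to the point x, -y, -z); pixel columns grow to the right and rows downward; lengths in m; the calibration is good to about 2 mm. The wrist camera is an equidistant fisheye: a pixel r from the principal point sees the ray r / f radians off the axis. A picture is of the moment at which its call begins.
- robot.hand_in(): hands the job in; it is judged then, once.
The state is a dict: "time": time; "qpos": joint angles; "qvel": joint speeds; "joint_efforts": joint torques, N m; "tool_pos": TCP position; "tool_rot": TCP orientation; "contact_force": force on the tool from outside, world axes, zero at the start; "torque": the same for the moment, N m; "opening": finger opening in m; "grip_force": force on a finger pad.
Only numpy, scipy, OpenCV 4.12 (cv2) and the standard library are available. Lean on these libraries where they do the work, as an engineer would, in place of code of your own. Each camera call takes 0.05 s, during which the arm holds its last target. There are 200 camera calls.

TASK

Pluck the insert that has one full-width tongue from its pocket in the sloped rack, hook its tongue under the die holder's lip with the heel held up at a tilt, push back against the hidden spring plunger and swing the heel down in front of the heel stop. Leave the insert flat and fully home, clamped by the spring against the stop, and let go of it. Leave the other inserts and the loose things on the bench where they are.

Things in the scene. Friction and masses are not known exactly. Their poses are not given: they have to be found in the camera images.
- insert: tongued insert to load, plain steel, about 75 g, loose in its pocket, 48 long x 16 wide x 14 mm high. Origin: centre of underside. +z its top, x lengthwise: full-width tongue, 5 mm thick, flush with the underside, at x = -24 to -10 mm; full-height block (take it across y) at x = -10 to +24; the end at +24 is the heel. In the rack the tongue points down the slope
- tongue_tip (a point): bottom edge of the tongue's free end, on the insert's centre line (insert x = -24 mm, z = 0)
- rack: blue rack, fixed, 204 mm wide; origin on the bench below the middle of its row of four pockets; +x uphill, y along the row. Top plate slopes 30 deg, low side at -x (it faces the robot's right), and the inserts lie in it so pitched. Pockets 51 (along slope) x 19 mm, 4 mm deep, at y = -69, -23, 23, 69 mm, floor 50 mm above the bench at x = 0; inserts stand 10 mm proud. Which insert is where varies
- tier (a point): middle of the lower front edge of the rack's upper tier board: 14 mm uphill of the row's centre line (rack x), 165 mm above the bench. The board is as wide as the rack, 46 mm deep, carries punches up to 236 mm above the bench and overhangs the row: come at the inserts square to the slope, tool leaning to the low side
- plain_insert: bystander insert in the rack: plain block 48 x 16 x 14 mm, no tongue; origin and axes like insert
- double_insert: bystander insert in the rack: 14 mm long, 5 mm thick tongues at both ends, block only 20 mm long; origin and axes like insert
- pin_insert: bystander insert in the rack: same block as insert, but a 6 mm round pin low down instead of the tongue; origin and axes like insert
- holder: dark steel die holder, fixed, base plate 130 x 90 x 16 mm; origin: centre of underside, on the bench; +x runs from lip to heel stop. Two guides, 4 mm high, 8 mm wide, 19 mm apart, flank the insert at x = -10 to +24 mm. An insert enters at about 20 deg tilt, heel up; much above 25 deg the tongue jams under the lip, below 13 deg the heel meets the stop
- lip (a point): middle of the lip's lower front edge, holder x = -18 mm, 9 mm above the base plate's top. The lip is 4 mm thick, 40 mm wide, reaches back to x = -40 mm; beneath it a slot 9 mm high, 19 mm wide between side cheeks
- heel_stop (a point): middle of the upper edge of the heel stop's face towards the lip, holder x = +24 mm, 10 mm above the base plate's top. The stop is a block 20 mm wide, 14 mm deep
- seat (a point): point on the top of the holder's base plate, 16 mm above the bench, on the centre line: the insert's origin lies here when fully home, axes along the holder's (tongue under the lip, towards holder -x)
- plunger (a joint): travel (m) of the sprung plunger under the lip: 0 free, 0.008 hard stop, grows as pushed to holder -x. Its face (14 mm wide, 7.5 mm high) when free is at holder x = -21 mm, so an unpushed insert sits 3 mm too far forward and its heel lands on the stop. 3 N to start, 4.8 N at 3 mm, 7.8 N at 8 mm. Reads about 0.003 with the insert home
- die_ring: bystander, loose steel ring 60 mm across, 22 mm high
- die_disc: bystander, loose dark steel disc 90 mm across, 22 mm high
- spring_punch: bystander, loose standing punch, 36 mm across, 62 mm high
- mallet: bystander, loose hammer with red handle, 260 mm long
- oil: bystander, loose white bottle 56 mm across, 140 mm high

How it is judged:
By the outcome, as a careful person would: the job done as asked, in the order asked, and still so for the second after the job is handed in, with the robot touching nothing.
It also fails if it takes over 45 s, if anything falls off the work surface, if the arm or the gripper's body presses on something with over 40 N, if the wrist force passes 120 N, or if a joint passes its speed limit or range.

## Working session

There is one attempt and no reset: what is moved stays moved. The work goes in short steps, Python scripts to look and compute and a tool call to move; the robot and the scene stay as the last step left them, time stands still between calls to the robot, and variables do not carry over. Pictures are saved under pics/ and viewed, at most 10 in all, crops included, and the job is handed in when it is done.

Besides the shell and the picture viewer there is one more tool, called after ">>>" by a JSON object that holds its "api" and its "payload", one argument or row to a line. carry_out: Moves the arm, as the interface text tells. Its arguments: {"type":"object","properties":{"deltas":{"type":"array","items":{"type":"array","items":{"type":"number"}}},"force":{"type":"number"}},"required":["deltas"]}

```bash
mkdir -p pics
cat > h.py <<'E'
import numpy as np, cv2
from cell import robot, cams
from scipy.spatial.transform import Rotation as R
def grab(n):
    c=cams.read_camera(n); np.savez(f'{n}.npz',**c); return c
def pts(c):
    # world point image from depth (pinhole)
    h,w=c['depth'].shape; u,v=np.meshgrid(np.arange(w),np.arange(h)); d=c['depth']
    P=np.stack([(u-c['cx'])/c['fx']*d,-(v-c['cy'])/c['fy']*d,-d,np.ones_like(d)],-1)
    return (P@np.linalg.inv(c['world_to_cam']).T)[...,:3]
E
python3 - <<'E'
from h import *
for n in ['scene','side']:
    c=grab(n); cv2.imwrite(f'pics/{n}0.png',c['image'])
    T=np.linalg.inv(c['world_to_cam']); print(n,T[:3,3].round(3),(-T[:3,2]).round(3),c['fx'],c['cx'],c['cy'],(c['depth']>0).mean())
s=robot.observe(); print(s['time'],s['tool_pos'],s['tool_rot'],s['opening'],robot.nose_length)
E
```

```text
scene [ 1.472 -0.506  0.858] [-0.735  0.393 -0.552] 450.20087846922337 314.4424554237492 199.34820977974755 0.97288671875
side [ 0.378 -1.165  0.914] [ 0.107  0.82  -0.562] 511.0872195329159 318.11518479647407 205.29394972876486 0.9954765625
0.1 [ 0.15251539 -0.50200931  0.23412957] [-3.14027384e+00 -1.96240010e-04  2.94776396e-01] 0.09144806185806169 0.008
```

View pics/scene0.png

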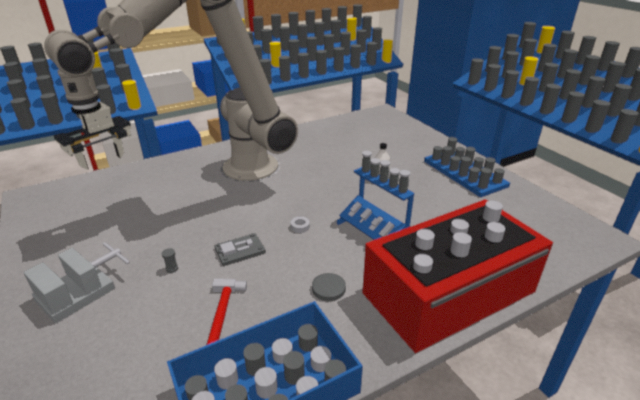

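View pics/side0.png

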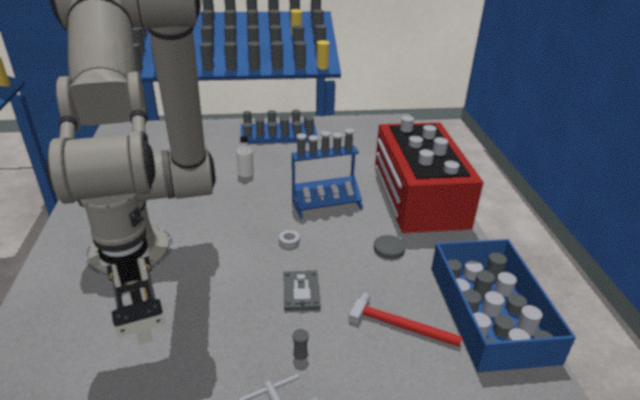

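The scene view shows the holder at about (240,248) and the rack at (375,215). In the side view the holder is at (302,290) and the rack row at (328,192). Next I measure both with depth and enlarge crops.

Run:
```python
from h import *
s=dict(np.load('side.npz')); c=dict(np.load('scene.npz'))
a=cv2.resize(s['image'][120:220,270:370],(500,500),interpolation=cv2.INTER_CUBIC)
b=cv2.resize(s['image'][260:320,270:335],(0,0),fx=4.5,fy=4.5,interpolation=cv2.INTER_CUBIC)
b=cv2.copyMakeBorder(b,0,500-b.shape[0],0,0,cv2.BORDER_CONSTANT); cv2.imwrite('pics/crop1.png',np.hstack([a,b]))
for n,C,roi in (('side',s,(270,120,370,220)),('scene',c,(330,145,415,245))):
    P=pts(C); hsv=cv2.cvtColor(C['image'],cv2.COLOR_BGR2HSV)
    m=cv2.inRange(hsv,(100,120,40),(130,255,255))>0
    x0,y0,x1,y1=roi; k=np.zeros_like(m); k[y0:y1,x0:x1]=1; m&=k
    Q=P[m]
    q=Q[(Q[:,2]>.02)&(Q[:,2]<.09)]
    # plane ransac for slope plate
    best=None;rng=np.random.default_rng(0)
    for i in range(300):
        t=q[rng.choice(len(q),3,False)];nn=np.cross(t[1]-t[0],t[2]-t[0]);l=np.linalg.norm(nn)
        if l<1e-6: continue
        nn/=l; inl=abs((q-t[0])@nn)<.003
        if best is None or inl.sum()>best.sum(): best=inl
    r=q[best]; mu=r.mean(0); nn=np.linalg.svd(r-mu)[2][2]; nn*=np.sign(nn[2])
    print(n,len(q),best.sum(),'n',nn.round(3),'tilt',np.degrees(np.arccos(nn[2])).round(1),'mean',mu.round(4))
    up=-nn[:2]/np.linalg.norm(nn[:2]); row=np.array([-up[1],up[0]])
    print(' yaw uphill',np.degrees(np.arctan2(up[1],up[0])).round(2))
    for nm,ax in(('row',row),('up',up)):
        z=np.sort(r[:,:2]@ax); print(nm,z[[3,len(z)//100,-len(z)//100,-4]].round(4))
    t=Q[(Q[:,2]>.14)]; print(' tier',t.min(0).round(3),t.max(0).round(3)); 
    bx=cv2.minAreaRect(t[:,:2].astype(np.float32)*1000); print(bx)
    # holder
    hm=(P[...,2]>.010)&(P[...,2]<.05); k[:]=0
    if n=='side': k[262:315,275:328]=1
    else: k[228:270,205:272]=1
    hm&=k.astype(bool); H=P[hm]; print('holder',cv2.minAreaRect(H[:,:2].astype(np.float32)*1000),np.percentile(H[:,2],[5,50,95,99]).round(4))
```

```text
side 1264 727 n [ 0.091 -0.508  0.857] tilt 31.1 mean [0.5772 0.1616 0.0503]
 yaw uphill 100.11
row [-0.6976 -0.6969 -0.4989 -0.4983]
up [0.0214 0.0219 0.0994 0.1028]
 tier [ 0.378 -1.165  0.141] [0.671 0.233 0.914]
((432.5799865722656, -447.12652587890625), (1427.120361328125, 195.30506896972656), 77.86479949951172)
holder ((464.4323425292969, -216.76937866210938), (138.68873596191406, 89.02970123291016), 86.57638549804688) [0.0122 0.016  0.029  0.0308]
scene 968 742 n [ 0.08  -0.492  0.867] tilt 29.9 mean [0.5743 0.1646 0.0538]
 yaw uphill 99.19
row [-0.7001 -0.6991 -0.4988 -0.4979]
up [0.0284 0.029  0.1179 0.12  ]
 tier [ 0.475 -0.506  0.141] [1.472 0.237 0.858]
((1014.387939453125, -97.72738647460938), (164.20687866210938, 1215.33642578125), 55.8968505859375)
holder ((465.2052001953125, -218.8832550048828), (130.1886749267578, 96.00070190429688), 87.52450561523438) [0.0118 0.0158 0.0281 0.0299]
```

View pics/crop1.png

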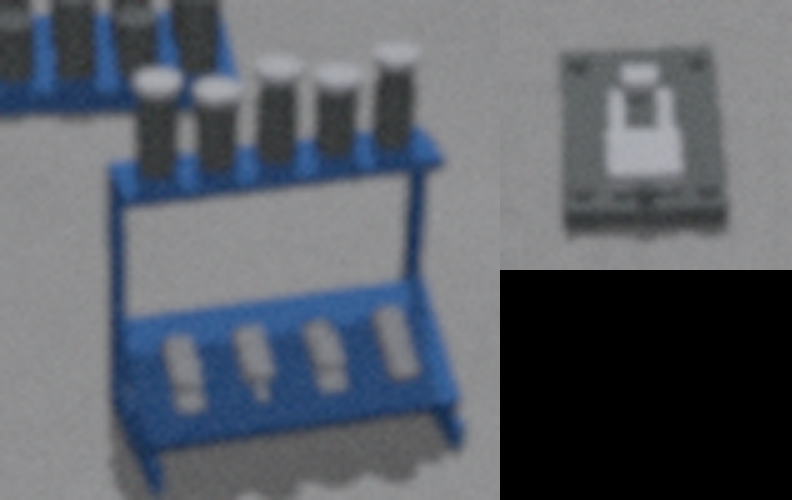

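Crop: in the rack, left to right at crop x 185, 255, 325, 395, there is a tongued one, the pin insert, a tongued one and the plain block. I still have to tell the single tongue from the double. In the holder the lip is near the camera (y~150) and the stop is on the far side (y~72), so holder +x is about world +y. I'll hover over the rack and look with the wrist camera.

```bash
cat >> h.py <<'E'
from scipy.optimize import least_squares
def insR(yaw,tilt):  # insert frame: x yawed, heel up by tilt (deg)
    return R.from_euler('ZY',[yaw,-tilt],degrees=True)
FL=R.from_euler('x',np.pi) # tool x = insert x, y=-y, z=-z
def toolR(yaw,tilt): return insR(yaw,tilt)*FL
def state():
    s=robot.observe(); return np.array(s['tool_pos']),R.from_euler('xyz',s['tool_rot']),s
def run(p,r,row,n):
    for _ in range(n):
        p=p+r.apply(np.array(row[:3])/100); r=r*R.from_rotvec(row[3:6])
    return p,r
def plan(p1,r1,n,p0=None,r0=None):
    if p0 is None: p0,r0,_=state()
    def f(x):
        p,r=run(p0,r0,x,n); return np.r_[(p-p1)*100,(r1.inv()*r).as_rotvec()*10]
    x0=np.r_[r0.inv().apply(p1-p0)*100/n,(r0.inv()*r1).as_rotvec()/n]
    x=least_squares(f,x0).x; x=np.r_[x[:3].round(3),x[3:].round(4)]
    p,r=run(p0,r0,x,n)
    print('n',n,'row',x.tolist(),'err mm',((p-p1)*1000).round(1),'deg',np.degrees((r1.inv()*r).as_rotvec()).round(2)); return p,r
E
python3 - <<'E'
from h import *
c=cams.read_camera('wrist'); p,r,s=state()
T=np.linalg.inv(c['world_to_cam']); print('cam in tool',r.inv().apply(T[:3,3]-p).round(3),r.inv().apply(-T[:3,2]).round(3),'camx',r.inv().apply(T[:3,0]).round(3),c['fx'],c['cx'],c['cy'],(c['depth']>0).mean())
u=np.radians(99.5); up=np.array([np.cos(u),np.sin(u),0]); row=np.array([-np.sin(u),np.cos(u),0])
O=np.array([.580,.165,.0546]); rt=toolR(99.5,30); n=-rt.apply([0,0,1])
print(n)
for k in (16,24):
    pp,rr=plan(O+row*.023+n*.11,rt,k)
x0=p;
E
```

```text
cam in tool [ 0.069  0.    -0.15 ] [-0.256 -0.001  0.967] camx [-0.     1.     0.001] 309.70691628693146 325.63614530591985 202.01371242503225 0.959265625
[ 0.0825238 -0.4931428  0.8660254]
n 16 row [4.793, 0.05, 1.75, 0.0235, 0.0267, -0.0879] err mm [-0.1  0.  -0.3] deg [ 0.02 -0.03  0.01]
n 24 row [3.19, 0.085, 1.181, 0.0157, 0.0178, -0.0586] err mm [-0.   0.  -0.2] deg [0.05 0.   0.02]
```

>>> {"api": "carry_out", "payload": {
  "deltas": [
    [3.19,0.085,1.181,0.0157,0.0178,-0.0586,0.33],
    [3.19,0.085,1.181,0.0157,0.0178,-0.0586,0.33],
    [3.19,0.085,1.181,0.0157,0.0178,-0.0586,0.33],
    [3.19,0.085,1.181,0.0157,0.0178,-0.0586,0.33],
    [3.19,0.085,1.181,0.0157,0.0178,-0.0586,0.33],
    [3.19,0.085,1.181,0.0157,0.0178,-0.0586,0.33],
    [3.19,0.085,1.181,0.0157,0.0178,-0.0586,0.33],
    [3.19,0.085,1.181,0.0157,0.0178,-0.0586,0.33]
  ]
}}

```text
time: 0.82
tool_pos: [0.3815, -0.3798, 0.1572]
tool_rot: [-3.052, -0.167, 0.76]
contact_force: [-0.6, 0.1, 0.2]
opening: 0.0432
grip_force: 0.0
```

>>> {"api": "carry_out", "payload": {
  "deltas": [
    [3.19,0.085,1.181,0.0157,0.0178,-0.0586,0.33],
    [3.19,0.085,1.181,0.0157,0.0178,-0.0586,0.33],
    [3.19,0.085,1.181,0.0157,0.0178,-0.0586,0.33],
    [3.19,0.085,1.181,0.0157,0.0178,-0.0586,0.33],
    [3.19,0.085,1.181,0.0157,0.0178,-0.0586,0.33],
    [3.19,0.085,1.181,0.0157,0.0178,-0.0586,0.33],
    [3.19,0.085,1.181,0.0157,0.0178,-0.0586,0.33],
    [3.19,0.085,1.181,0.0157,0.0178,-0.0586,0.33]
  ]
}}

```text
time: 1.48
tool_pos: [0.5321, -0.1582, 0.1283]
tool_rot: [-3.047, -0.355, 1.229]
contact_force: [0.2, -0.7, -0.1]
opening: 0.0302
grip_force: 0.0
```

>>> {"api": "carry_out", "payload": {
  "deltas": [
    [3.19,0.085,1.181,0.0157,0.0178,-0.0586,0.33],
    [3.19,0.085,1.181,0.0157,0.0178,-0.0586,0.33],
    [3.19,0.085,1.181,0.0157,0.0178,-0.0586,0.33],
    [3.19,0.085,1.181,0.0157,0.0178,-0.0586,0.33],
    [3.19,0.085,1.181,0.0157,0.0178,-0.0586,0.33],
    [3.19,0.085,1.181,0.0157,0.0178,-0.0586,0.33],
    [3.19,0.085,1.181,0.0157,0.0178,-0.0586,0.33],
    [3.19,0.085,1.181,0.0157,0.0178,-0.0586,0.33]
  ]
}}

```text
time: 2.15
tool_pos: [0.5663, 0.1082, 0.1492]
tool_rot: [-3.141, -0.523, 1.739]
contact_force: [0.3, -0.4, 0.4]
opening: 0.0304
grip_force: 0.0
```

```bash
cat >> h.py <<'E'
def rays(c):
    h,w=c['depth'].shape; u,v=np.meshgrid(np.arange(w),np.arange(h))
    a=(u-c['cx'])/c['fx'];b=(v-c['cy'])/c['fy'];t=np.hypot(a,b)+1e-9
    return np.stack([a/t*np.sin(t),-b/t*np.sin(t),-np.cos(t)],-1)
def wpts(c):
    d=rays(c); P=d*(c['depth']/-d[...,2])[...,None]
    T=np.linalg.inv(c['world_to_cam']); return P@T[:3,:3].T+T[:3,3]
E
sleep 0
python3 - <<'E'
from h import *
c=grab('wrist'); cv2.imwrite('pics/w1.png',c['image']); p,r,s=state(); print(p,np.array(s['tool_rot']).round(3),np.round(s['qpos'],2))
P=wpts(c); O=np.array([.580,.165,0]); u=np.radians(99.5)
q=(P-O)@np.array([[np.cos(u),np.sin(u),0],[-np.sin(u),np.cos(u),0],[0,0,1]]).T
np.save('q.npy',q)
hsv=cv2.cvtColor(c['image'],cv2.COLOR_BGR2HSV)
m=(cv2.inRange(hsv,(100,120,30),(130,255,255))>0)&(abs(q[...,0])<.06)&(abs(q[...,1])<.12)&(q[...,2]<.1)&(q[...,2]>.02)
Q=q[m]; A=np.c_[Q[:,:2],np.ones(len(Q))]
for _ in range(5):
    k=np.linalg.lstsq(A,Q[:,2],rcond=None)[0]; res=abs(A@k-Q[:,2]); A,Q=A[res<.003],Q[res<.003]
print('plane',k,len(Q),np.percentile(Q[:,1],[.5,99.5]),np.percentile(Q[:,0],[.5,99.5]))
E
```

```text
[0.56520222 0.1136598  0.15045334] [ 3.141 -0.528  1.747] [-0.2   0.59  1.49  0.51  1.31 -0.57]
plane [0.57542895 0.00529421 0.05398166] 12784 [-0.09814798  0.10079505] [-0.03190197  0.04207158]
```

View pics/w1.png

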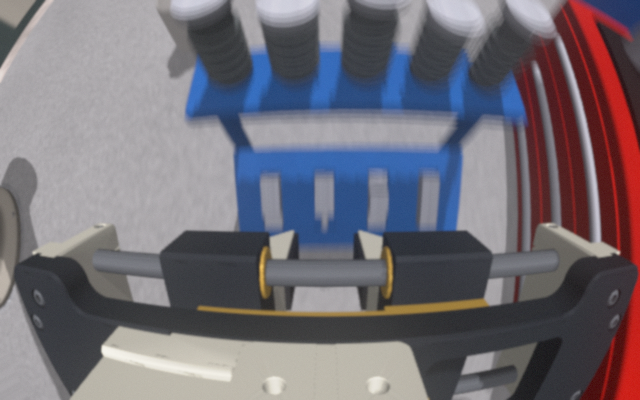

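Wrist view: the four inserts are at columns 272, 324 (pin), 378 and 429 (plain), rows 170-230. The height profiles along the slope will separate the single from the double tongue.

Run:
```python
from h import *
c=dict(np.load('wrist.npz'));q=np.load('q.npy')
k=[0.57543,0.00529,0.05398]
t=np.arctan(k[0]); s=q[...,0]*np.cos(t)+(q[...,2]-k[2])*np.sin(t); h=-q[...,0]*np.sin(t)+(q[...,2]-k[2])*np.cos(t)
y=q[...,1]
reg=(abs(s)<.06)&(h>-.02)&(h<.03)
for y0 in (.069,.023,-.023,-.069):
    m=reg&(abs(y-y0)<.018)&(h>.004); 
    print(y0,'y range',np.percentile(y[m],[2,50,98]).round(4),'s',np.percentile(s[m],[1,99]).round(4),m.sum())
    mm=reg&(abs(y-np.median(y[m]))<.005)
    print('  ',[(int(a*1000),(np.median(h[mm&(abs(s-a)<.002)])*1000).round(1)) for a in np.arange(-.03,.031,.004) if (mm&(abs(s-a)<.002)).any()])
a=cv2.resize(c['image'][140:245,230:470],(0,0),fx=3.3,fy=3.3,interpolation=cv2.INTER_CUBIC)
cv2.imwrite('pics/w1c.png',a)
```

```text
0.069 y range [0.0619 0.0696 0.078 ] s [-0.0127  0.021 ] 801
   [(-30, np.float64(0.0)), (-26, np.float64(1.2)), (-22, np.float64(1.3)), (-18, np.float64(1.4)), (-13, np.float64(10.4)), (-9, np.float64(10.2)), (-5, np.float64(10.4)), (-1, np.float64(10.4)), (2, np.float64(10.4)), (6, np.float64(10.4)), (10, np.float64(10.2)), (13, np.float64(10.5)), (18, np.float64(10.3)), (22, np.float64(0.1)), (26, np.float64(0.2)), (30, np.float64(0.5))]
0.023 y range [0.017  0.0245 0.032 ] s [-0.0126  0.0212] 777
   [(-30, np.float64(-0.1)), (-26, np.float64(0.0)), (-22, np.float64(0.8)), (-18, np.float64(1.3)), (-13, np.float64(9.5)), (-9, np.float64(10.1)), (-5, np.float64(10.4)), (-1, np.float64(10.1)), (2, np.float64(10.3)), (6, np.float64(10.2)), (10, np.float64(10.3)), (13, np.float64(10.2)), (18, np.float64(10.1)), (22, np.float64(0.6)), (26, np.float64(0.2)), (30, np.float64(-0.0))]
-0.023 y range [-0.0292 -0.0212 -0.0136] s [-0.0128  0.0077] 470
   [(-30, np.float64(-0.2)), (-26, np.float64(0.5)), (-22, np.float64(1.0)), (-18, np.float64(1.0)), (-13, np.float64(9.8)), (-9, np.float64(9.8)), (-5, np.float64(9.9)), (-1, np.float64(9.8)), (2, np.float64(9.8)), (6, np.float64(8.7)), (10, np.float64(0.9)), (13, np.float64(1.0)), (18, np.float64(1.0)), (22, np.float64(-2.9)), (26, np.float64(-0.1)), (30, np.float64(-0.0))]
-0.069 y range [-0.075  -0.0664 -0.0592] s [-0.0224  0.0218] 938
   [(-22, np.float64(9.9)), (-18, np.float64(9.5)), (-13, np.float64(9.8)), (-9, np.float64(9.8)), (-5, np.float64(9.7)), (-1, np.float64(9.4)), (2, np.float64(9.8)), (6, np.float64(9.8)), (10, np.float64(9.7)), (13, np.float64(9.8)), (18, np.float64(10.0)), (22, np.float64(0.5)), (26, np.float64(-0.5)), (30, np.float64(-0.1))]
```

View pics/w1c.png

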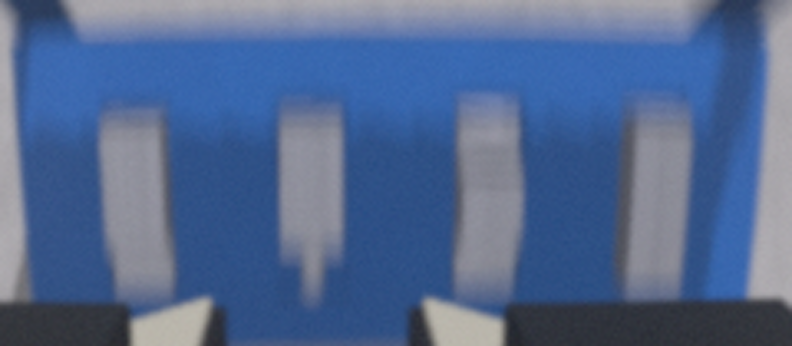

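The single-tongue insert is in the leftmost pocket (rack y ≈ +70 mm): tongue only at the low end, block s = -13 to +21 mm. The one at crop x 490 has a step at both ends, so it is the double.

Run:
```python
from h import *
u=np.radians(99.5); O=np.array([.580,.165,.05398]); up=np.array([np.cos(u),np.sin(u),0]); row=np.array([-np.sin(u),np.cos(u),0])
t=np.arctan(.57543); ez=np.array([0,0,1.])
S=up*np.cos(t)+ez*np.sin(t); N=-up*np.sin(t)+ez*np.cos(t)
rt=toolR(99.5,30)
base=O+S*.0035+row*.070+ez*.005*.07
A=base+N*.050; B=base+N*.0098; np.savez('grasp.npz',A=A,B=B)
p,r=plan(A,rt,8); print(r.inv().apply(B-p)*100)
```

```text
n 8 row [-0.033, -0.585, 0.718, -0.0006, -0.0005, 0.0011] err mm [-0. -0.  0.] deg [ 0.01 -0.01 -0.01]
[-4.71164985e-03  2.21755129e-03  4.02341995e+00]
```

>>> {"api": "carry_out", "payload": {
  "deltas": [
    [0,0,0,0,0,0,0.28],
    [0,0,0,0,0,0,0.28],
    [0,0,0,0,0,0,0.28],
    [0,0,0,0,0,0,0.28],
    [0,0,0,0,0,0,0.28],
    [0,0,0,0,0,0,0.28],
    [0,0,0,0,0,0,0.28],
    [0,0,0,0,0,0,0.28]
  ]
}}

```text
time: 2.87
tool_pos: [0.5665, 0.1062, 0.1495]
tool_rot: [-3.14, -0.522, 1.736]
contact_force: [0.2, 0.4, 0.1]
opening: 0.0256
grip_force: 0.0
```

Run:
```python
from h import *
p,r,s=state();print(p,s['tool_rot'],abs(np.array(s['qvel'])).max())
g=np.load('grasp.npz');p,r=plan(g['A'],toolR(99.5,30),8)
# remeasure from a still pose
c=grab('wrist');P=wpts(c);O=np.array([.580,.165,0]);u=np.radians(99.5)
q=(P-O)@np.array([[np.cos(u),np.sin(u),0],[-np.sin(u),np.cos(u),0],[0,0,1]]).T
hsv=cv2.cvtColor(c['image'],cv2.COLOR_BGR2HSV)
m=(cv2.inRange(hsv,(100,120,30),(130,255,255))>0)&(abs(q[...,0])<.06)&(abs(q[...,1])<.12)&(q[...,2]<.1)&(q[...,2]>.02)
Q=q[m]; A=np.c_[Q[:,:2],np.ones(len(Q))]
for _ in range(5):
    k=np.linalg.lstsq(A,Q[:,2],rcond=None)[0]; res=abs(A@k-Q[:,2]); A,Q=A[res<.003],Q[res<.003]
print(k)
t=np.arctan(k[0]); z=q[...,2]-k[2]-k[1]*q[...,1]; S=q[...,0]*np.cos(t)+z*np.sin(t); h=-q[...,0]*np.sin(t)+z*np.cos(t)
y=q[...,1]
for y0 in(.069,.023,-.023,-.069):
    m=(abs(S)<.05)&(abs(y-y0)<.018)&(h>.004)&(h<.02)
    print(np.percentile(y[m],[2,50,98]).round(4),np.percentile(S[m],[1,99]).round(4),np.median(h[m]).round(4))
```

```text
[0.56646699 0.10618227 0.14950789] [-3.14042247 -0.5223242   1.73558543] 0.004793750655850348
n 8 row [0.054, -0.587, 0.754, -0.0001, 0.0002, -0.0001] err mm [-0.  0.  0.] deg [-0.01  0.02  0.  ]
[0.57722941 0.00502279 0.05396924]
[0.0619 0.0697 0.0781] [-0.0121  0.0208] 0.01
[0.0169 0.0244 0.032 ] [-0.0129  0.0209] 0.0099
[-0.029  -0.0211 -0.0137] [-0.0114  0.0076] 0.0099
[-0.075  -0.0664 -0.0592] [-0.0246  0.0216] 0.0099
```

>>> {"api": "carry_out", "payload": {
  "deltas": [
    [0.054,-0.587,0.754,0,0,0,0.28],
    [0.054,-0.587,0.754,0,0,0,0.28],
    [0.054,-0.587,0.754,0,0,0,0.28],
    [0.054,-0.587,0.754,0,0,0,0.28],
    [0.054,-0.587,0.754,0,0,0,0.28],
    [0.054,-0.587,0.754,0,0,0,0.28],
    [0.054,-0.587,0.754,0,0,0,0.28],
    [0.054,-0.587,0.754,0,0,0,0.28]
  ]
}}

```text
time: 3.58
tool_pos: [0.514, 0.1324, 0.099]
tool_rot: [-3.141, -0.522, 1.736]
contact_force: [-0.5, 0.8, 0.4]
opening: 0.0255
grip_force: 0.0
```

>>> {"api": "carry_out", "payload": {
  "deltas": [
    [0,0,0.6,0,0,0,0.28],
    [0,0,0.6,0,0,0,0.28],
    [0,0,0.6,0,0,0,0.28],
    [0,0,0.4,0,0,0,0.28],
    [0,0,0.4,0,0,0,0.28],
    [0,0,0.4,0,0,0,0.28],
    [0,0,0,0,0,0,0.28],
    [0,0,0,0,0,0,0.28]
  ]
}}

```text
time: 4.25
tool_pos: [0.512, 0.147, 0.0733]
tool_rot: [-3.14, -0.522, 1.736]
contact_force: [0.8, 0.4, -0.7]
opening: 0.026
grip_force: 0.0
```

Run:
```python
from h import *
p,r,s=state();print(p,s['tool_rot'],s['contact_force'],abs(np.array(s['qvel'])).max())
g=np.load('grasp.npz');print(r.inv().apply(g['B']-p)*1000)
c=cams.read_camera('wrist');cv2.imwrite('pics/w2.png',c['image'])
```

```text
[0.51195097 0.14702499 0.07332141] [-3.14022649 -0.52243436  1.73630557] [ 0.83763318  0.42634494 -0.68488639] 0.006631655792005329
[-0.34332601  0.09465577  9.90097537]
```

View pics/w2.png

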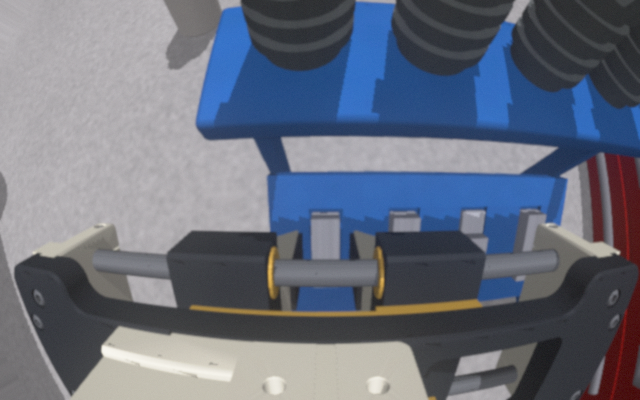

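The insert (columns 312-340) is centred between the fingers (centre about 326). I descend the last 9.9 mm and grip.

>>> {"api": "carry_out", "payload": {
  "deltas": [
    [0,0,0.25,0,0,0,0.28],
    [0,0,0.25,0,0,0,0.28],
    [0,0,0.25,0,0,0,0.28],
    [0,0,0.24,0,0,0,0.28],
    [0,0,0,0,0,0,0.28],
    [0,0,0,0,0,0,0.28],
    [0,0,0,0,0,0,0.28],
    [0,0,0,0,0,0,0.28]
  ]
}}

```text
time: 4.97
tool_pos: [0.5112, 0.1518, 0.065]
tool_rot: [-3.141, -0.522, 1.736]
contact_force: [-0.1, -0.2, -0.4]
opening: 0.0258
grip_force: 0.0
```

>>> {"api": "carry_out", "payload": {
  "deltas": [
    [0,0,0,0,0,0,0.1],
    [0,0,0,0,0,0,0.1],
    [0,0,0,0,0,0,0.1],
    [0,0,0,0,0,0,0.1],
    [0,0,0,0,0,0,0.1],
    [0,0,0,0,0,0,0.1],
    [0,0,0,0,0,0,0.1],
    [0,0,0,0,0,0,0.1]
  ],
  "force": 45
}}

```text
time: 5.63
tool_pos: [0.5112, 0.1518, 0.0649]
tool_rot: [-3.141, -0.522, 1.736]
contact_force: [-0.5, 0.1, 1.7]
opening: 0.0154
grip_force: 45.0
```

>>> {"api": "carry_out", "payload": {
  "deltas": [
    [0,0,-0.4,0,0,0,0.1],
    [0,0,-0.8,0,0,0,0.1],
    [0,0,-1.2,0,0,0,0.1],
    [0,0,-1.2,0,0,0,0.1],
    [0,0,-1.2,0,0,0,0.1],
    [0,0,-1.2,0,0,0,0.1],
    [0,0,0,0,0,0,0.1],
    [0,0,0,0,0,0,0.1]
  ]
}}

```text
time: 6.3
tool_pos: [0.5165, 0.1219, 0.1174]
tool_rot: [3.141, -0.522, 1.736]
contact_force: [0.2, 0.4, -0.2]
opening: 0.0154
grip_force: 45.0
```

Run:
```python
from h import *
p,r,s=state();print(p,s['opening'],s['grip_force'])
plan(np.array([.463,-.300,.15]),toolR(87,20),16)
```

```text
[0.51650717 0.12187615 0.11740681] 0.015404955774277827 44.998905658721924
n 16 row [-2.282, -0.503, -1.3, -0.0057, -0.0108, 0.0124] err mm [-0.1  0.   0.1] deg [ 0.02 -0.05  0.03]
```

>>> {"api": "carry_out", "payload": {
  "deltas": [
    [-2.282,-0.503,-1.3,-0.0057,-0.0108,0.0124,0.1],
    [-2.282,-0.503,-1.3,-0.0057,-0.0108,0.0124,0.1],
    [-2.282,-0.503,-1.3,-0.0057,-0.0108,0.0124,0.1],
    [-2.282,-0.503,-1.3,-0.0057,-0.0108,0.0124,0.1],
    [-2.282,-0.503,-1.3,-0.0057,-0.0108,0.0124,0.1],
    [-2.282,-0.503,-1.3,-0.0057,-0.0108,0.0124,0.1],
    [-2.282,-0.503,-1.3,-0.0057,-0.0108,0.0124,0.1],
    [-2.282,-0.503,-1.3,-0.0057,-0.0108,0.0124,0.1]
  ]
}}

```text
time: 6.97
tool_pos: [0.5003, -0.0915, 0.1234]
tool_rot: [-3.133, -0.436, 1.624]
contact_force: [-0.2, -0.2, -0.8]
opening: 0.0158
grip_force: 45.0
```

>>> {"api": "carry_out", "payload": {
  "deltas": [
    [-2.282,-0.503,-1.3,-0.0057,-0.0108,0.0124,0.1],
    [-2.282,-0.503,-1.3,-0.0057,-0.0108,0.0124,0.1],
    [-2.282,-0.503,-1.3,-0.0057,-0.0108,0.0124,0.1],
    [-2.282,-0.503,-1.3,-0.0057,-0.0108,0.0124,0.1],
    [-2.282,-0.503,-1.3,-0.0057,-0.0108,0.0124,0.1],
    [-2.282,-0.503,-1.3,-0.0057,-0.0108,0.0124,0.1],
    [-2.282,-0.503,-1.3,-0.0057,-0.0108,0.0124,0.1],
    [-2.282,-0.503,-1.3,-0.0057,-0.0108,0.0124,0.1]
  ]
}}

```text
time: 7.63
tool_pos: [0.4623, -0.3001, 0.1488]
tool_rot: [-3.138, -0.349, 1.517]
contact_force: [0.7, 0.3, 0.1]
opening: 0.0153
grip_force: 45.0
```

>>> {"api": "carry_out", "payload": {
  "deltas": [
    [0,0,0,0,0,0,0.1],
    [0,0,0,0,0,0,0.1],
    [0,0,0,0,0,0,0.1],
    [0,0,0,0,0,0,0.1],
    [0,0,0,0,0,0,0.1],
    [0,0,0,0,0,0,0.1],
    [0,0,0,0,0,0,0.1],
    [0,0,0,0,0,0,0.1]
  ]
}}

```text
time: 8.3
tool_pos: [0.463, -0.2992, 0.1495]
tool_rot: [-3.139, -0.349, 1.519]
contact_force: [0.6, 0.2, -1.5]
opening: 0.0155
grip_force: 45.0
```

Run:
```python
from h import *
p,r,s=state();print(p,s['tool_rot'])
c=grab('wrist');cv2.imwrite('pics/w3.png',c['image'])
P=wpts(c);z=P[...,2]
m=(z>.011)&(z<.035)&(abs(P[...,0]-.464)<.07)&(abs(P[...,1]+.218)<.09)
v,u=np.where(m);print('px',u.min(),u.max(),v.min(),v.max())
m[235:]=0
H=P[m];print(cv2.minAreaRect(H[:,:2].astype(np.float32)*1000),np.percentile(H[:,2],[2,25,50,90,99]).round(4))
```

```text
[ 0.46299486 -0.29918042  0.14952578] [-3.13949431 -0.34862233  1.51862256]
px 276 367 101 226
((462.5789794921875, -218.11529541015625), (128.9529571533203, 90.7168197631836), 87.09984588623047) [0.0144 0.0155 0.0162 0.0284 0.0299]
```

View pics/w3.png

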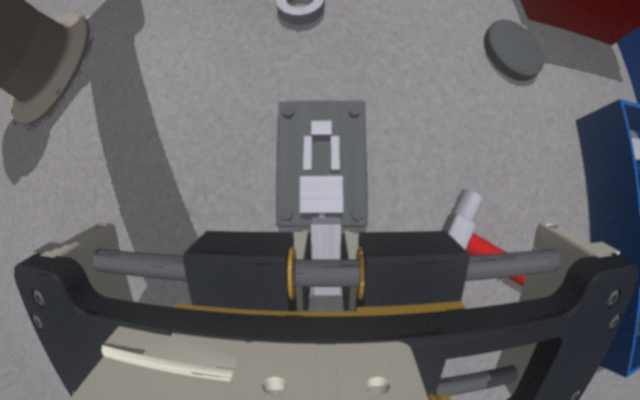

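The wrist view shows the holder at columns 276-367, rows 101-226: lip near (322,193), guides at 307 and 335, stop at (321,128). The insert is held straight between the fingers. I refine the centre line from the stop and lip.

Run:
```python
from h import *
c=dict(np.load('wrist.npz'));P=wpts(c);u=np.radians(87.1)
q=(P-[.4626,-.2181,0])@np.array([[np.cos(u),np.sin(u),0],[-np.sin(u),np.cos(u),0],[0,0,1]]).T
ok=np.zeros(q.shape[:2],bool);ok[100:228,270:372]=1
X,Y,Z=q[...,0],q[...,1],q[...,2]
def rep(n,m):
    m=m&ok;print(n,m.sum(),'x',np.percentile(X[m],[2,98]).round(4),'y',np.percentile(Y[m],[2,98]).round(4),'z',np.median(Z[m]).round(4))
rep('stop',(Z>.0235)&(X>.01)&(X<.05)); rep('lip',(Z>.026)&(X<-.01))
rep('gL',(Z>.0185)&(Z<.0225)&(X>-.015)&(X<.022)&(Y>.005)&(Y<.025));rep('gR',(Z>.0185)&(Z<.0225)&(X>-.015)&(X<.022)&(Y<-.005)&(Y>-.025))
rep('base',(abs(Z-.016)<.003)&(abs(X)<.07)&(abs(Y)<.05))
for xs in(-.05,-.03,.03,.05):
    m=ok&(abs(Z-.017)<.004)&(abs(X-xs)<.008)&(abs(Y)<.06);print(xs,np.percentile(Y[m],[1,99]).round(4))
# held insert in tool frame
p,r,s=state();t=r.inv().apply((P-p).reshape(-1,3)).reshape(P.shape)
m=(abs(t[...,1])<.012)&(abs(t[...,0])<.035)&(t[...,2]>-.006)&(t[...,2]<.02)
print('ins',m.sum(),np.percentile(t[m],[2,50,98],axis=0).round(4))
m&=(t[...,2]<.003);print('top',m.sum(),np.percentile(t[m],[2,50,98],axis=0).round(4))
```

```text
stop 291 x [0.0245 0.0386] y [-0.0097  0.0088] z 0.0258
lip 1871 x [-0.0681 -0.0191] y [-0.0188  0.0186] z 0.0291
gL 213 x [-0.0094  0.0212] y [0.0107 0.0168] z 0.0199
gR 274 x [-0.0086  0.0215] y [-0.0176 -0.0096] z 0.0199
base 8102 x [-0.0625  0.0621] y [-0.0435  0.0433] z 0.0158
-0.05 [-0.0445  0.0438]
-0.03 [-0.0449  0.0442]
0.03 [-0.0441  0.0437]
0.05 [-0.0448  0.044 ]
ins 1636 [[-0.0299 -0.0101 -0.0038]
 [ 0.0089 -0.0001  0.0005]
 [ 0.0171  0.0104  0.0115]]
top 1191 [[-0.002  -0.01   -0.0046]
 [ 0.0088 -0.0001  0.0002]
 [ 0.0167  0.0103  0.0024]]
```

```bash
cat >> h.py <<'E'
HY=87.1; _u=np.radians(HY)
HR=np.array([[np.cos(_u),-np.sin(_u),0],[np.sin(_u),np.cos(_u),0],[0,0,1]])
HO=np.array([.4626,-.2181,.016])+HR@[0.0002,-.0003,0]
TIP=np.array([-.0305,0.0,.014])
def tcp(x,z,tilt,y=0):
    r=toolR(HY,tilt); return HO+HR@[x,y,z]-r.apply(TIP),r
def tipnow():
    p,r,s=state(); t=HR.T@(p+r.apply(TIP)-HO)
    e=(R.from_matrix(HR).inv()*r*FL.inv()).as_euler('ZYX',degrees=True)
    print('t',round(s['time'],2),'tip mm',(t*1000).round(2),'yaw,tilt,roll',(e*[1,-1,1]).round(2),'F_h',(HR.T@s['contact_force']).round(1),'open',round(s['opening'],4)); return p,r
E
python3 - <<'E'
from h import *
p,r=tipnow()
p,r=plan(*tcp(-.009,.030,18),8,p,r)
p,r=plan(*tcp(-.009,.004,18),8,p,r)
E
```

```text
t 8.35 tip mm [-105.18   -4.09  109.95] yaw,tilt,roll [-0.1  19.97  0.12] F_h [-0.  -0.3 -0.3] open 0.0153
n 8 row [0.815, -0.052, 1.351, -0.0002, -0.0043, -0.0002] err mm [-0.  0.  0.] deg [-0.01  0.    0.  ]
n 8 row [-0.101, 0.0, 0.309, 0.0, -0.0, -0.0] err mm [-0. -0.  0.] deg [-0.01  0.    0.  ]
```

>>> {"api": "carry_out", "payload": {
  "deltas": [
    [0.815,-0.052,1.351,-0.0002,-0.0043,-0.0002,0.1],
    [0.815,-0.052,1.351,-0.0002,-0.0043,-0.0002,0.1],
    [0.815,-0.052,1.351,-0.0002,-0.0043,-0.0002,0.1],
    [0.815,-0.052,1.351,-0.0002,-0.0043,-0.0002,0.1],
    [0.815,-0.052,1.351,-0.0002,-0.0043,-0.0002,0.1],
    [0.815,-0.052,1.351,-0.0002,-0.0043,-0.0002,0.1],
    [0.815,-0.052,1.351,-0.0002,-0.0043,-0.0002,0.1],
    [0.815,-0.052,1.351,-0.0002,-0.0043,-0.0002,0.1]
  ]
}}

```text
time: 9.02
tool_pos: [0.4637, -0.2019, 0.0684]
tool_rot: [3.141, -0.314, 1.52]
contact_force: [0.7, 0.1, -1.6]
opening: 0.0151
grip_force: 45.0
```

>>> {"api": "carry_out", "payload": {
  "deltas": [
    [-0.101,0,0.309,0,0,0,0.1],
    [-0.101,0,0.309,0,0,0,0.1],
    [-0.101,0,0.309,0,0,0,0.1],
    [-0.101,0,0.309,0,0,0,0.1],
    [-0.101,0,0.309,0,0,0,0.1],
    [-0.101,0,0.309,0,0,0,0.1],
    [-0.101,0,0.309,0,0,0,0.1],
    [-0.101,0,0.309,0,0,0,0.1]
  ]
}}

```text
time: 9.68
tool_pos: [0.4636, -0.2028, 0.0424]
tool_rot: [3.141, -0.314, 1.519]
contact_force: [1.0, -0.8, -0.6]
opening: 0.0159
grip_force: 45.0
```

>>> {"api": "carry_out", "payload": {
  "deltas": [
    [0,0,0,0,0,0,0.1],
    [0,0,0,0,0,0,0.1],
    [0,0,0,0,0,0,0.1],
    [0,0,0,0,0,0,0.1],
    [0,0,0,0,0,0,0.1],
    [0,0,0,0,0,0,0.1],
    [0,0,0,0,0,0,0.1],
    [0,0,0,0,0,0,0.1]
  ]
}}

```text
time: 10.35
tool_pos: [0.4636, -0.2026, 0.0428]
tool_rot: [3.141, -0.314, 1.52]
contact_force: [-0.8, -0.5, -1.2]
opening: 0.0152
grip_force: 45.0
```

Run:
```python
from h import *
tipnow(); c=cams.read_camera('side'); a=cv2.resize(c['image'][240:330,250:350],(800,720)[0:2] and (600,540),interpolation=cv2.INTER_CUBIC); cv2.imwrite('pics/s2.png',a)
```

```text
t 10.35 tip mm [-9.31  0.05  4.04] yaw,tilt,roll [-2.0e-02  1.8e+01 -1.0e-02] F_h [-0.5  0.7 -1.2] open 0.0152
```

View pics/s2.png

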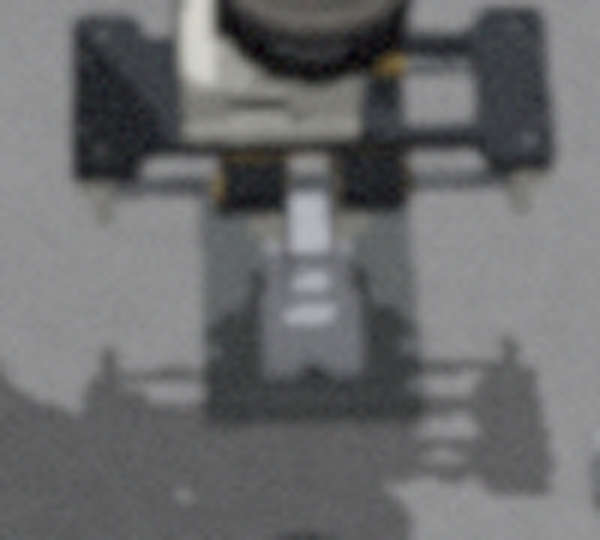

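Side view: the insert (x≈310) is in line with the lip (262-362), with its tongue in front of it. I lower until I feel the plate.

>>> {"api": "carry_out", "payload": {
  "deltas": [
    [-0.016,0,0.048,0,0,0,0.1],
    [-0.016,0,0.048,0,0,0,0.1],
    [-0.016,0,0.048,0,0,0,0.1],
    [-0.016,0,0.048,0,0,0,0.1],
    [-0.016,0,0.048,0,0,0,0.1],
    [-0.016,0,0.048,0,0,0,0.1],
    [0,0,0,0,0,0,0.1],
    [0,0,0,0,0,0,0.1]
  ]
}}

```text
time: 11.07
tool_pos: [0.4636, -0.2026, 0.0396]
tool_rot: [3.142, -0.314, 1.52]
contact_force: [0.3, -0.7, -0.9]
opening: 0.0154
grip_force: 45.0
```

>>> {"api": "carry_out", "payload": {
  "deltas": [
    [-0.008,0,0.024,0,0,0,0.1],
    [-0.008,0,0.024,0,0,0,0.1],
    [0,0,0,0,0,0,0.1],
    [0,0,0,0,0,0,0.1],
    [0,0,0,0,0,0,0.1],
    [0,0,0,0,0,0,0.1],
    [0,0,0,0,0,0,0.1],
    [0,0,0,0,0,0,0.1]
  ]
}}

```text
time: 11.73
tool_pos: [0.4636, -0.2026, 0.0392]
tool_rot: [3.141, -0.314, 1.52]
contact_force: [0.6, -0.3, -0.9]
opening: 0.0154
grip_force: 45.0
```

Run:
```python
from h import *
tipnow()
```

```text
t 11.73 tip mm [-9.33  0.05  0.47] yaw,tilt,roll [-2.0e-02  1.8e+01 -1.0e-02] F_h [-0.3 -0.7 -0.9] open 0.0154
```

>>> {"api": "carry_out", "payload": {
  "deltas": [
    [-0.008,0,0.024,0,0,0,0.1],
    [-0.008,0,0.024,0,0,0,0.1],
    [0,0,0,0,0,0,0.1],
    [0,0,0,0,0,0,0.1],
    [0,0,0,0,0,0,0.1],
    [0,0,0,0,0,0,0.1],
    [0,0,0,0,0,0,0.1],
    [0,0,0,0,0,0,0.1]
  ]
}}

```text
time: 12.4
tool_pos: [0.4636, -0.2026, 0.0387]
tool_rot: [3.141, -0.314, 1.52]
contact_force: [-0.6, 0.6, 0.8]
opening: 0.0154
grip_force: 45.0
```

>>> {"api": "carry_out", "payload": {
  "deltas": [
    [-0.008,0,0.024,0,0,0,0.1],
    [-0.008,0,0.024,0,0,0,0.1],
    [0,0,0,0,0,0,0.1],
    [0,0,0,0,0,0,0.1],
    [0,0,0,0,0,0,0.1],
    [0,0,0,0,0,0,0.1],
    [0,0,0,0,0,0,0.1],
    [0,0,0,0,0,0,0.1]
  ]
}}

```text
time: 13.07
tool_pos: [0.4637, -0.2024, 0.0383]
tool_rot: [3.141, -0.314, 1.52]
contact_force: [-0.5, 2.0, 5.5]
opening: 0.0153
grip_force: 45.0
```

Run:
```python
from h import *
tipnow()
```

```text
t 13.07 tip mm [-9.18  0.03 -0.46] yaw,tilt,roll [-3.000e-02  1.801e+01 -1.000e-02] F_h [2.  0.6 5.5] open 0.0153
```

>>> {"api": "carry_out", "payload": {
  "deltas": [
    [0.028,0,-0.086,0,0,0,0.1],
    [-0.133,0,-0.043,0,0,0,0.1],
    [-0.133,0,-0.043,0,0,0,0.1],
    [-0.133,0,-0.043,0,0,0,0.1],
    [-0.133,0,-0.043,0,0,0,0.1],
    [-0.133,0,-0.043,0,0,0,0.1],
    [-0.133,0,-0.043,0,0,0,0.1],
    [-0.133,0,-0.043,0,0,0,0.1]
  ]
}}

```text
time: 13.73
tool_pos: [0.463, -0.2123, 0.039]
tool_rot: [-3.141, -0.315, 1.52]
contact_force: [1.1, 2.5, -0.1]
opening: 0.015
grip_force: 45.0
```

>>> {"api": "carry_out", "payload": {
  "deltas": [
    [-0.076,0,-0.025,0,0,0,0.1],
    [-0.076,0,-0.025,0,0,0,0.1],
    [0,0,0,0,0,0,0.1],
    [0,0,0,0,0,0,0.1],
    [0,0,0,0,0,0,0.1],
    [0,0,0,0,0,0,0.1],
    [0,0,0,0,0,0,0.1],
    [0,0,0,0,0,0,0.1]
  ]
}}

```text
time: 14.4
tool_pos: [0.463, -0.2138, 0.039]
tool_rot: [-3.141, -0.314, 1.52]
contact_force: [1.0, 3.5, 0.7]
opening: 0.0152
grip_force: 45.0
```

Run:
```python
from h import *
tipnow()
```

```text
t 14.4 tip mm [-20.54   0.17   0.3 ] yaw,tilt,roll [-2.000e-02  1.801e+01  1.000e-02] F_h [ 3.5 -0.9  0.7] open 0.0152
```

>>> {"api": "carry_out", "payload": {
  "deltas": [
    [-0.082,0,-0.027,0,0,0,0.1],
    [-0.082,0,-0.027,0,0,0,0.1],
    [-0.082,0,-0.027,0,0,0,0.1],
    [-0.082,0,-0.027,0,0,0,0.1],
    [-0.082,0,-0.027,0,0,0,0.1],
    [0,0,0,0,0,0,0.1],
    [0,0,0,0,0,0,0.1],
    [0,0,0,0,0,0,0.1]
  ]
}}

```text
time: 15.07
tool_pos: [0.4627, -0.2178, 0.0391]
tool_rot: [-3.141, -0.315, 1.52]
contact_force: [1.3, 5.2, 1.1]
opening: 0.0151
grip_force: 45.0
```

Run:
```python
from h import *
tipnow()
for i in range(4):
    cams.read_camera('side'); _,_,s=state(); print((HR.T@s['contact_force']).round(1))
```

```text
t 15.07 tip mm [-24.56   0.19   0.33] yaw,tilt,roll [-0.03 18.06  0.02] F_h [ 5.2 -1.1  1.1] open 0.0151
[ 5.2 -1.   1.1]
[ 5.7 -0.2 -0.2]
[ 6.5 -0.7  0. ]
[ 5.2 -0.5  0.8]
```

Spring force of about 5.6 N means about 4.4 mm of plunger travel. Now I swing the heel down about the tongue tip, pushing slightly further.

Run:
```python
from h import *
p,r=tipnow()
p,r=plan(*tcp(-.0252,.0003,8,y=.0001),8,p,r)
p,r=plan(*tcp(-.0252,.0001,0,y=.0001),8,p,r)
```

```text
t 15.27 tip mm [-24.55   0.2    0.33] yaw,tilt,roll [-0.03 18.06  0.02] F_h [ 5.2 -0.5  0.8] open 0.0153
n 8 row [0.022, 0.001, 0.066, -0.0, -0.0219, -0.0001] err mm [ 0.  0. -0.] deg [ 0.01  0.02 -0.02]
n 8 row [0.024, -0.0, 0.056, -0.0, -0.0175, 0.0] err mm [ 0.  0. -0.] deg [ 0.01  0.   -0.02]
```

>>> {"api": "carry_out", "payload": {
  "deltas": [
    [0.022,0,0.066,0,-0.0219,0,0.1],
    [0.022,0,0.066,0,-0.0219,0,0.1],
    [0.022,0,0.066,0,-0.0219,0,0.1],
    [0.022,0,0.066,0,-0.0219,0,0.1],
    [0.022,0,0.066,0,-0.0219,0,0.1],
    [0.022,0,0.066,0,-0.0219,0,0.1],
    [0.022,0,0.066,0,-0.0219,0,0.1],
    [0.022,0,0.066,0,-0.0219,0,0.1]
  ]
}}

```text
time: 15.93
tool_pos: [0.4629, -0.2147, 0.0343]
tool_rot: [-3.141, -0.139, 1.519]
contact_force: [1.7, 6.6, 0.3]
opening: 0.0151
grip_force: 45.0
```

Run:
```python
from h import *
tipnow()
```

```text
t 15.93 tip mm [-25.08   0.21   0.2 ] yaw,tilt,roll [-0.04  7.97  0.02] F_h [ 6.7 -1.4  0.3] open 0.0151
```

>>> {"api": "carry_out", "payload": {
  "deltas": [
    [0.024,0,0.056,0,-0.0175,0,0.1],
    [0.024,0,0.056,0,-0.0175,0,0.1],
    [0.024,0,0.056,0,-0.0175,0,0.1],
    [0.024,0,0.056,0,-0.0175,0,0.1],
    [0.024,0,0.056,0,-0.0175,0,0.1],
    [0.024,0,0.056,0,-0.0175,0,0.1],
    [0.024,0,0.056,0,-0.0175,0,0.1],
    [0.024,0,0.056,0,-0.0175,0,0.1]
  ]
}}

```text
time: 16.6
tool_pos: [0.463, -0.2124, 0.0301]
tool_rot: [-3.141, 0.001, 1.519]
contact_force: [-0.3, 7.3, 6.4]
opening: 0.0154
grip_force: 45.0
```

>>> {"api": "carry_out", "payload": {
  "deltas": [
    [0,0,0.02,0,0,0,0.1],
    [0,0,0.02,0,0,0,0.1],
    [0,0,0,0,0,0,0.1],
    [0,0,0,0,0,0,0.1],
    [0,0,0,0,0,0,0.1],
    [0,0,0,0,0,0,0.1],
    [0,0,0,0,0,0,0.1],
    [0,0,0,0,0,0,0.1]
  ]
}}

```text
time: 17.27
tool_pos: [0.463, -0.2123, 0.0301]
tool_rot: [-3.142, -0.0, 1.52]
contact_force: [-0.6, 9.5, 6.7]
opening: 0.0152
grip_force: 45.0
```

Run:
```python
from h import *
tipnow()
```

```text
t 17.27 tip mm [-24.87   0.18   0.07] yaw,tilt,roll [-0.04  0.    0.  ] F_h [9.5 1.1 6.7] open 0.0152
```

Flat on the plate. I ease forward toward the stop before letting go.

>>> {"api": "carry_out", "payload": {
  "deltas": [
    [0.03,0,-0.01,0,0,0,0.1],
    [0.03,0,-0.01,0,0,0,0.1],
    [0.03,0,0,0,0,0,0.1],
    [0.03,0,0,0,0,0,0.1],
    [0.03,0,0,0,0,0,0.1],
    [0,0,0,0,0,0,0.1],
    [0,0,0,0,0,0,0.1],
    [0,0,0,0,0,0,0.1]
  ]
}}

```text
time: 17.93
tool_pos: [0.4632, -0.2119, 0.0301]
tool_rot: [3.141, 0.002, 1.52]
contact_force: [-2.4, 2.8, 5.4]
opening: 0.0152
grip_force: 45.0
```

Run:
```python
from h import *
tipnow()
```

```text
t 17.93 tip mm [-24.49   0.03   0.12] yaw,tilt,roll [-0.03 -0.09 -0.02] F_h [2.7 2.6 5.4] open 0.0152
```

>>> {"api": "carry_out", "payload": {
  "deltas": [
    [0,0,-0.03,0,0,0,0.1],
    [0,0,-0.02,0,0,0,0.1],
    [0,0,0,0,0,0,0.1],
    [0,0,0,0,0,0,0.28],
    [0,0,0,0,0,0,0.28],
    [0,0,0,0,0,0,0.28],
    [0,0,0,0,0,0,0.28],
    [0,0,0,0,0,0,0.28]
  ]
}}

```text
time: 18.6
tool_pos: [0.4633, -0.2119, 0.0304]
tool_rot: [3.141, 0.002, 1.52]
contact_force: [0.1, -0.2, 1.0]
opening: 0.0256
grip_force: 0.0
```

>>> {"api": "carry_out", "payload": {
  "deltas": [
    [0,0,0,0,0,0,0.28],
    [0,0,-0.3,0,0,0,0.28],
    [0,0,-0.5,0,0,0,0.28],
    [0,0,-0.8,0,0,0,0.28],
    [0,0,-1.2,0,0,0,0.28],
    [0,0,-1.5,0,0,0,0.28],
    [0,0,-1.5,0,0,0,0.28],
    [0,0,-1.5,0,0,0,0.28]
  ]
}}

```text
time: 19.27
tool_pos: [0.4632, -0.2115, 0.1049]
tool_rot: [3.141, 0.001, 1.52]
contact_force: [0.2, 0.0, 0.2]
opening: 0.0258
grip_force: 0.0
```

>>> {"api": "carry_out", "payload": {
  "deltas": [
    [-1.5,0,-0.5,0,0,0,0.28],
    [-1.5,0,-0.5,0,0,0,0.28],
    [-1.5,0,-0.5,0,0,0,0.28],
    [-1.5,0,-0.5,0,0,0,0.28],
    [-1.5,0,-0.5,0,0,0,0.28],
    [0,0,0,0,0,0,0.28],
    [0,0,0,0,0,0,0.28],
    [0,0,0,0,0,0,0.28]
  ]
}}

```text
time: 19.93
tool_pos: [0.4588, -0.2862, 0.1279]
tool_rot: [-3.141, -0.0, 1.519]
contact_force: [-0.4, 0.4, -0.4]
opening: 0.0258
grip_force: 0.0
```

Run:
```python
from h import *
p,r=tipnow()
c=grab('wrist');P=wpts(c);q=(P-HO)@HR;X,Y,Z=q[...,0],q[...,1],q[...,2]
ok=np.zeros(Z.shape,bool);ok[60:232,240:400]=1
m=ok&(abs(Y)<.006)
print([(round(a*1000),(np.median(Z[m&(abs(X-a)<.001)])*1000).round(1)) for a in np.arange(-.044,.045,.004) if (m&(abs(X-a)<.001)).any()])
m=ok&(Z>.0115)&(X>-.0165)&(X<.03)&(abs(Y)<.014); print(np.percentile(X[m],[1,99]),np.percentile(Y[m],[1,99]),np.median(Z[m]))
v,u=np.where(ok&(abs(X)<.05)&(abs(Y)<.04)&(Z<.03));u0,u1,v0,v1=u.min()-8,u.max()+8,v.min()-8,v.max()+15
a=c['image'][v0:v1,u0:u1];f=min(780/a.shape[1],580/a.shape[0]);cv2.imwrite('pics/w4.png',cv2.resize(a,None,fx=f,fy=f,interpolation=cv2.INTER_CUBIC));print(u0,u1,v0,v1)
```

```text
t 19.93 tip mm [-98.91   0.67  97.87] yaw,tilt,roll [-0.07  0.01  0.06] F_h [ 0.3  0.4 -0.4] open 0.0258
[(-44, np.float64(13.0)), (-40, np.float64(12.9)), (-36, np.float64(12.8)), (-32, np.float64(12.5)), (-28, np.float64(12.9)), (-24, np.float64(12.7)), (-20, np.float64(12.5)), (-16, np.float64(4.9)), (-12, np.float64(5.1)), (-8, np.float64(13.9)), (-4, np.float64(13.8)), (0, np.float64(261.7)), (4, np.float64(13.9)), (8, np.float64(13.9)), (12, np.float64(13.7)), (16, np.float64(13.8)), (20, np.float64(14.1)), (24, np.float64(13.8)), (28, np.float64(9.8)), (32, np.float64(10.0)), (36, np.float64(9.6)), (40, np.float64(-0.3)), (44, np.float64(0.1))]
[-0.00906758  0.02382019] [-0.00773302  0.00812993] 0.013957600101116421
270 382 55 198
```

View pics/w4.png

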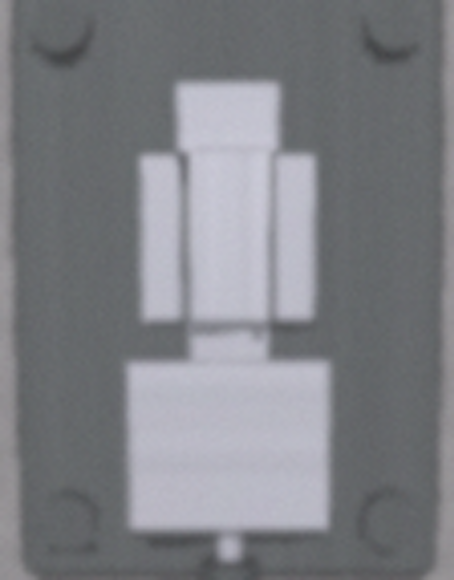

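The last view shows the insert flat between the guides: tongue at z = 5 mm under the lip, block top level at 14 mm. The heel is in contact with the stop at (228,150), and the gripper is clear. Handing in.

```bash
python3 -c "
from cell import robot; print(robot.hand_in())"
```

```text
the job is handed in; nothing more can be done
None
```

The single-tongue insert is flat and fully home in the holder, with its heel against the stop under spring load, and the gripper is let go and clear. I handed the job in at about 20 s of the 45 s, and no verdict came back.

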